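Step a sandal sole under the pointer and report it with the wobble stick

TASK

Slide the blue carrier by its black knob so that the red mark on the sole comes to stand under the white pointer, pause there for a good second, then step on until the blue mark stands under the pointer, each time with the pointer over the middle of the disc. Leave the carrier there and only then push the orange-tipped wobble stick of the yellow switch well over sideways until it trips, to report the sole ready, and let it spring back upright. Do not knock the pointer or disturb the loose hammer, awl, chisel and glue jar nearby.

Things in the scene. Friction and masses are not known exactly. Their poses are not given: they have to be found in the camera images.
- xy_base: grey base plate of the x-y table, 300 x 300 x 16 mm, fixed to the bench, origin at the centre of its underside. Its x axis (lower slide) points away from the robot to within 0.25 rad, its y axis (upper slide) to the left. A blue carrier plate, 150 x 200 mm, top 72 mm above the bench, rides on both slides: about 2 N friction each plus some damping, no springs; it stays where left and cannot turn
- pointer: fixed bracket of the pointer: a dark 34 mm square column, 188 mm high, at the base plate's far left corner (130, 130 mm in its frame) and a 14 mm thick round bar at 165 mm height running from it to the white pointer. Origin and axes are those of the base plate
- pointer_tip (a point): tip of the fixed white pointer that hangs from the bar, 89 mm above the bench, about 10 mm above the sole; never moves. The pointer is 12 mm thick, tapering to the tip
- knob_top (a point): centre of the top of the carrier's black round grip knob, an upright cylinder 30 mm in diameter and 55 mm tall, on a tongue on the carrier's robot side; top 127 mm above the bench, carrier plate at 72 mm. Moves with the carrier; nothing stands within 60 mm of it
- red_mark (a point): centre of the red disc, 16 mm in diameter, on the tan sole (about 180 mm long, 70 mm wide) clamped flat on the carrier; 137 mm beyond the knob and 52 mm to its left in the base plate's frame; 78 mm above the bench. Moves with the carrier
- blue_mark (a point): centre of the blue disc, 16 mm in diameter, on the same sole; 117 mm beyond the knob and 55 mm to its right in the base plate's frame; 78 mm above the bench. Moves with the carrier
- saddle (a joint): position of the lower slide in m, along the base plate's x, grows away from the robot; 0 is mid travel, limits -0.045 and 0.045
- carrier (a joint): position of the upper slide in m, along the base plate's y, grows to the left; 0 is mid travel, limits -0.075 and 0.075
- switch_box: yellow switch housing 60 x 60 mm on a dark 90 mm square foot, top 64 mm (rubber collar to 70 mm), fixed to the bench left or right of the x-y table; origin at the centre of its underside
- stick: wobble stick of the switch: steel rod 10 mm in diameter (16 mm over the spring coils on its lowest 45 mm), origin at its pivot, 70 mm above the bench, z axis along the rod, upright at rest. It can be pushed over sideways in any direction by up to 0.8 rad, trips at 0.3 rad from vertical, and springs back upright when let go (0.7 N m per rad: about 3 N at 80 mm above the pivot to trip)
- stick_ball (a point): centre of the orange ball, 24 mm in diameter, at the top of the stick, 180 mm above the bench at rest
- caddy: wooden holder of punches, 100 x 100 mm, up to about 145 mm high, fixed, on the side of the x-y table where the switch is not; origin under its centre; an obstacle
- hammer: loose cobbler's hammer, dark wooden handle and steel head, about 220 mm long, 34 mm high, lying between the robot and the x-y table on the left; bystander; origin at its underside
- awl: loose awl with red bulb handle, 140 mm long, 30 mm high, lying between the robot and the x-y table on the right; bystander; origin at its underside
- fork_chisel: loose steel stitching chisel with fork teeth, 136 mm long, 8 mm high, left of the x-y table; bystander; origin at its underside
- glue_jar: loose amber-brown jar with black lid, 68 mm diameter, 85 mm high, right of the x-y table; bystander; origin at its underside
Not all that is in view belongs to the job. What is shaped like the switch_box but green or turquoise is not meant.

How it is judged:
By the outcome, as a careful person would: the job done as asked, in the order asked, and still so for the second after the job is handed in, with the robot touching nothing.
It also fails if it takes over 54 s, if anything falls off the work surface, if the arm or the gripper's body presses on something with over 40 N, if the wrist force passes 120 N, or if a joint passes its speed limit or range.

ROBOT

A 6-joint arm with a two-finger parallel gripper is mounted at the origin on the work surface. World frame = base frame: x ahead of the robot, y to its left, z up, the work surface at z = 0. Lengths are in m, angles in rad, forces in N, time in s.
With the tool pointing down it reaches from about 0.35 to 0.975 m from the base axis. Payload 7.1 kg.
Tool frame: the origin (TCP) lies midway between the tips of the shut fingers; the grasp point (between the pads) lies 19 mm behind it; z points along the fingers, x is the direction in which the jaws open and shut, and the axes are right-handed (so a half turn about z gives the same grasp; the last joint's range is limited). The gripper opens to 88 mm and grips with 3 to 60 N. Pads are 20 mm wide; open, the fingers measure 115 mm over their backs; the gripper's body (75 mm by 178 mm) begins 61 mm behind the grasp point.
Start: joints at [-1.202, 0.423, 1.63, -0, 1.089, -0.019], TCP at [0.236, -0.579, 0.223] pointing down, gripper open.
Joint ranges: [-3, 3], [-0.9, 2.11], [0.09, 2.58], [-1.31, 4.45], [0.11, 2.69], [-2.54, 2.54]. Speed limits (rad/s): [2.39, 2.39, 3.01, 3.14, 3.14, 3.14].

INTERFACE

Orientations are given as a unit quaternion [w, x, y, z].
In Python, from station import move_pose, movel, movej, command_gripper, wait, inverse_kinematics, read_camera, camera_info, MotionError, job_done, get_time, get_joint_pos, get_qvel, get_effort, get_tcp_pos, get_ee_rot, get_ft_force, get_ft_torque, get_grip_width gives the robot as it stands. Calls block until the motion is done:
- move_pose(position, orientation): joint-space move of the TCP to a pose.
- movel(position, frame=None, v=0.15, until_force=None): straight line of the TCP; frame=None keeps the orientation; v is the mean speed in m/s. With until_force (N) it stops when the force on the tool has changed by that much, and returns True; else False.
- movej(angles): joint-space move.
- command_gripper(opening): opening from 0.0 (shut) to 1.0 (fully open); the grip force is fixed at half the most; returns when the fingers have stopped.
- wait(seconds).
- inverse_kinematics(position, orientation): joint angles nearest the present ones, or None.
- read_camera(name): name is "side" or "top" or "wrist"; returns the picture (420x560x3 uint8, red, green, blue); there is no depth.
- camera_info(name): a dict with "intrinsics" (3x3 intrinsics, pixels), "T" (4x4, takes a point from camera to world coordinates); the wrist camera has in their place "tool_from_camera" (4x4, takes a point from camera to tool coordinates, whose origin is the TCP and whose axes are the tool frame's). Camera axes: x right, y up, looking along -z (the intrinsics and any distortion apply to the point x, -y, -z); pixel columns grow to the right and rows downward; lengths in m; the calibration is good to about 2 mm. The wrist camera is an equidistant fisheye: a pixel r from the principal point sees the ray r / f radians off the axis. A picture is of the moment at which its call begins: read the wrist's pose just before it. camera_info takes no time and is no camera call.
A pose or a line that the arm cannot do raises MotionError and nothing moves.
- job_done(): hands the job in, once; it reports no verdict.
Readings, each from a call of its own:
- get_time(): time.
- get_joint_pos(): joint angles.
- get_qvel(): joint speeds.
- get_effort(): joint torques, N m.
- get_tcp_pos(): TCP position.
- get_ee_rot(): TCP orientation.
- get_ft_force(): force on the tool from outside, world axes, zero at the start.
- get_ft_torque(): the same for the moment, N m.
- get_grip_width(): opening from 0.0 (shut) to 1.0 (fully open).
Only numpy, scipy, OpenCV 4.12 (cv2) and the standard library are available. Lean on these libraries where they do the work, as an engineer would, in place of code of your own. Each camera call takes 0.05 s, during which the arm holds its last target.

## Working session

There is one attempt and no reset: what is moved stays moved. The work goes in short steps, each a Python script; the robot and the scene stay as the last script left them, time stands still between calls to the robot, and variables do not carry over. Pictures are saved under pics/ and viewed, and the job is handed in when it is done.

```bash
mkdir -p pics; python3 - <<'E'
from station import *
import cv2, numpy as np
for n in ["side","top","wrist"]:
    im=read_camera(n); cv2.imwrite(f"pics/{n}0.png",im[:,:,::-1])
    print(n,{k:np.round(v,3).tolist() if not isinstance(v,str) else v for k,v in camera_info(n).items()})
print(get_time(),get_tcp_pos(),get_ee_rot(),get_grip_width())
E
```

```text
side {'intrinsics': [[389.477, 0.0, 283.214], [0.0, 389.477, 211.526], [0.0, 0.0, 1.0]], 'T': [[-0.947, 0.25, -0.202, 0.301], [-0.321, -0.727, 0.608, 0.548], [0.005, 0.64, 0.768, 0.899], [0.0, 0.0, 0.0, 1.0]]}
top {'intrinsics': [[432.967, 0.0, 277.378], [0.0, 432.967, 211.615], [0.0, 0.0, 1.0]], 'T': [[-0.024, 0.998, -0.066, 0.415], [-1.0, -0.024, 0.002, -0.046], [0.001, 0.066, 0.998, 1.189], [0.0, 0.0, 0.0, 1.0]]}
wrist {'intrinsics': [[325.192, 0.0, 281.288], [0.0, 325.192, 209.475], [0.0, 0.0, 1.0]], 'tool_from_camera': [[1.0, 0.0, 0.001, -0.0], [0.0, -0.967, -0.255, -0.07], [0.001, 0.255, -0.967, -0.163], [0.0, 0.0, 0.0, 1.0]]}
0.15 [ 0.23621605 -0.57819434  0.22208641] [-3.33677320e-04  8.30107215e-01 -5.57603513e-01 -4.72870919e-04] 1.003902183050365
```

View pics/top0.png

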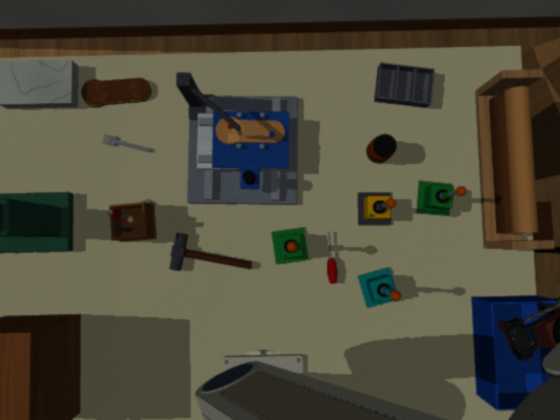

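View pics/side0.png

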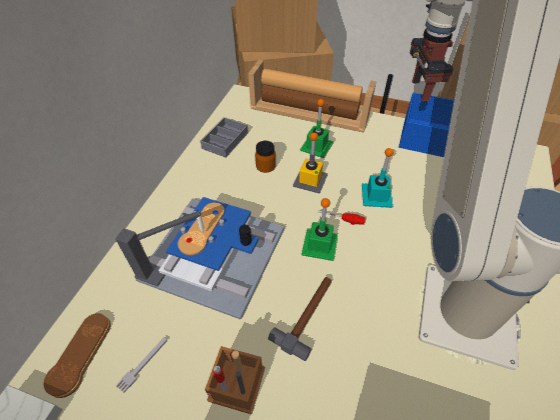

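The top view shows four switch-shaped things: yellow (378,208), green (435,198), green (291,246) and turquoise (380,288). Only the yellow one fits, so I'll enlarge it and the table to confirm.

```bash
cat > h.py <<'E'
import numpy as np, cv2
from station import *
def ray(name,px):
    c=camera_info(name);K=c["intrinsics"];T=np.array(c["T"])
    d=np.array([(px[0]-K[0][2])/K[0][0],-(px[1]-K[1][2])/K[1][1],-1.])
    return T[:3,3],T[:3,:3]@d
def onz(name,px,z):
    o,d=ray(name,px); return o+d*(z-o[2])/d[2]
def tri(p,q,a="top",b="side"):
    o1,d1=ray(a,p);o2,d2=ray(b,q)
    s=np.linalg.lstsq(np.c_[d1,-d2],o2-o1,rcond=None)[0]
    A=o1+s[0]*d1;B=o2+s[1]*d2
    return (A+B)/2,np.linalg.norm(A-B)
def proj(name,P):
    c=camera_info(name);K=c["intrinsics"];T=np.array(c["T"])
    q=T[:3,:3].T@(np.array(P)-T[:3,3]); return np.array([K[0][2]+K[0][0]*q[0]/-q[2],K[1][2]-K[1][1]*q[1]/-q[2]])
def crop(name,src,x0,y0,w,h,s,out):
    im=cv2.imread(src)[y0:y0+h,x0:x0+w]
    im=np.clip(im.astype(float)*1.5,0,255).astype(np.uint8)
    cv2.imwrite(out,cv2.resize(im,None,fx=s,fy=s,interpolation=cv2.INTER_CUBIC))
E
python3 - <<'E'
from h import *
crop("top","pics/top0.png",170,60,140,155,4,"pics/c1.png") 
a=cv2.imread("pics/top0.png")
crop("top","pics/top0.png",340,120,140,150,4,"pics/c2.png")
crop("side","pics/side0.png",110,190,180,130,4,"pics/c3.png")
crop("side","pics/side0.png",240,80,170,140,4,"pics/c4.png")
E
```

```text
(no output)
```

View pics/c1.png

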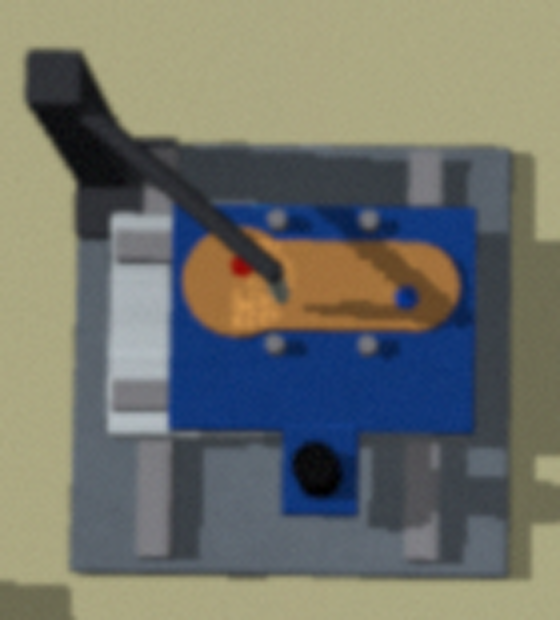

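View pics/c2.png

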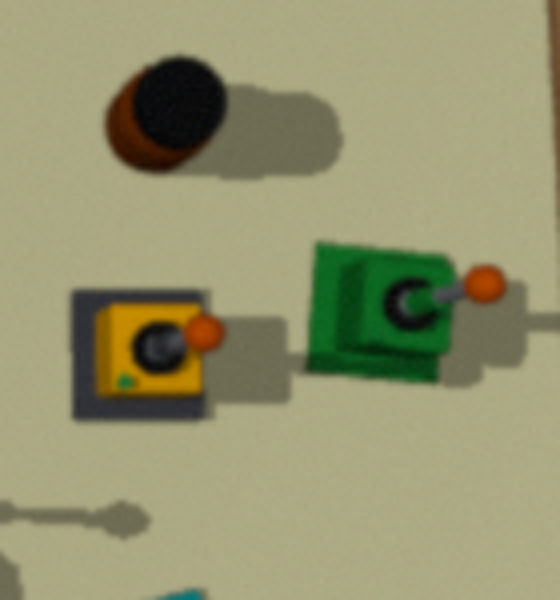

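View pics/c3.png

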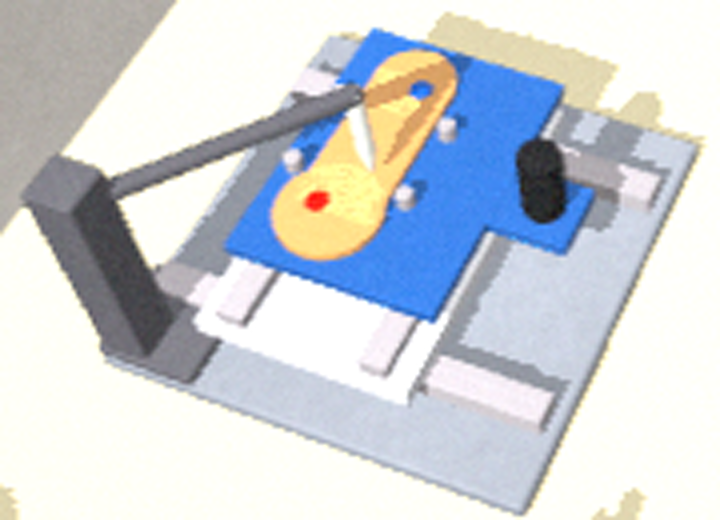

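View pics/c4.png

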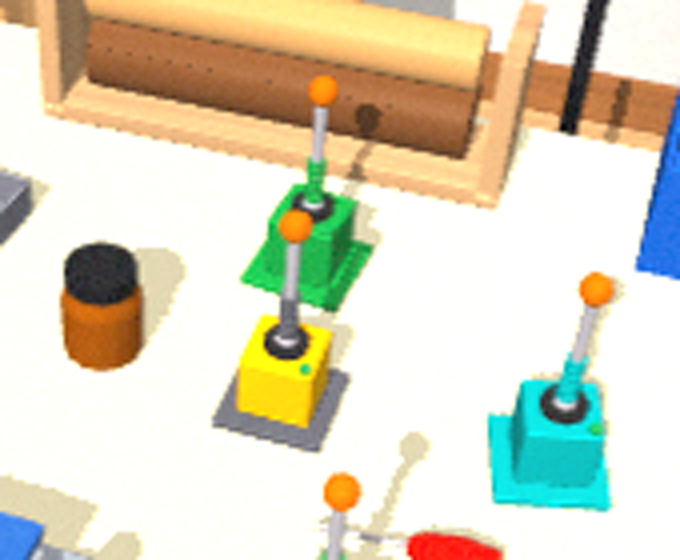

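```bash
python3 - <<'E'
from h import *
im=cv2.imread("pics/top0.png"); si=cv2.imread("pics/side0.png")
def blobs(im,f,box,tag):
    x0,y0,x1,y1=box; s=im[y0:y1,x0:x1]; h=cv2.cvtColor(s,cv2.COLOR_BGR2HSV).astype(int)
    m=f(h).astype(np.uint8); n,l,st,c=cv2.connectedComponentsWithStats(m)
    return [(st[i,4],np.round(c[i]+[x0,y0],1)) for i in range(1,n) if st[i,4]>4]
red=lambda h:((h[...,0]<5)|(h[...,0]>172))&(h[...,1]>200)&(h[...,2]>60)
org=lambda h:(h[...,0]>=3)&(h[...,0]<=12)&(h[...,1]>190)&(h[...,2]>120)
blk=lambda h:(h[...,2]<40)
print("red",blobs(im,red,(215,115,250,145),0),blobs(si,red,(175,225,210,255),0))
print("blk knob",blobs(im,blk,(235,160,265,195),0),blobs(si,blk,(230,215,260,255),0))
print("org",blobs(im,org,(340,170,500,320),0),blobs(si,org,(290,80,400,200),0))
for p in [(297.5,97),(296.2,204),(187.5,203)]: print("corner",onz("top",p,.016)[:2].round(4))
R=onz("top",(230.2,126.5),.078);B=onz("top",(271.3,134.4),.078);print("R,B",R,B,R-B)
print("R,B side",onz("side",(110+317/4,190+201/4),.078),onz("side",(110+422/4,190+91/4),.078))
print("tip",tri((170+284/4,60+300/4),(110+374/4,190+171/4)),onz("top",(241,135),.089),onz("side",(203.5,232.8),.089))
print("knob",onz("top",(170+316/4,60+470/4),.127),onz("side",(110+540/4,190+152/4),.127))
print("ball",tri((391,203.2),(240+296/4,80+227/4)))
print("pivot",onz("top",(340+158/4,120+346/4),.07),"green ball",onz("top",(461,191),.18),"turq",onz("top",(396,296),.18), "green2",onz("top",(291,246),.18),"jar",onz("top",(385,146),.085))
for p in [(235.5,265.5),(239,260)]:pass
print("foot",[onz("top",(340+a/4,120+b/4),0.0)[:2].round(3) for a,b in [(72,290),(72,420),(207,418)]])
print("awl",onz("top",(332,270),.015),onz("top",(332,232),.01))
E
```

```text
red [(np.int32(9), array([230.1, 126.2]))] [(np.int32(18), array([188.8, 239.7]))]
blk knob [(np.int32(136), array([249.2, 177.1]))] [(np.int32(171), array([245. , 235.4]))]
org [] []
corner [ 0.808  -0.1119]
corner [ 0.5116 -0.1004]
corner [0.5213 0.1949]
R,B [0.71300573 0.06896907 0.078     ] [ 0.68961425 -0.03757241  0.078     ] [0.02339148 0.10654148 0.        ]
R,B side [0.71507413 0.06889054 0.078     ] [ 0.69034324 -0.03702184  0.078     ]
tip (array([0.68744573, 0.04047941, 0.08641601]), np.float64(0.0007409350693503163)) [0.6871699  0.04039371 0.089     ] [0.6857617  0.04218684 0.089     ]
knob [0.57084503 0.0195942  0.127     ] [0.57672764 0.0189497  0.127     ]
ball (array([ 0.49554882, -0.31458958,  0.17884375]), np.float64(0.0016410614259301873))
pivot [ 0.49549741 -0.31354608  0.07      ] green ball [ 0.51942038 -0.47961     0.18      ] turq [ 0.27981698 -0.31715033  0.18      ] green2 [ 0.40047735 -0.0780878   0.18      ] jar [ 0.65059091 -0.33031341  0.085     ]
foot [array([ 0.541, -0.272]), array([ 0.451, -0.269]), array([ 0.45 , -0.362])]
awl [ 0.33109955 -0.19204144  0.015     ] [ 0.43337297 -0.19595956  0.01      ]
```

The crop confirms it: yellow housing on a dark foot, right of the table, stick at about (0.495, -0.314). The red mark is at (230,126), the blue one at (271,134) and the pointer tip at (241,135) in the top view. I'll lift, go above the knob and take a wrist look.

```bash
cat >> h.py <<'E'
from scipy.spatial.transform import Rotation as Ro
YAW=-0.036
def quat(yaw):  # tool x = -base y, tool y = -base x, z down
    c,s=np.cos(yaw),np.sin(yaw); bx=np.array([c,s,0]);by=np.array([-s,c,0])
    q=Ro.from_matrix(np.c_[-by,-bx,[0,0,-1]]).as_quat(); return [q[3],q[0],q[1],q[2]]
def wray(px,p,q):
    c=camera_info("wrist");K=np.array(c["intrinsics"]);T=np.array(c["tool_from_camera"])
    u=np.array([px[0]-K[0,2],px[1]-K[1,2]]);r=np.hypot(*u);th=r/K[0,0]
    d=np.array([np.sin(th)*u[0]/r,-np.sin(th)*u[1]/r,-np.cos(th)])
    R=Ro.from_quat([q[1],q[2],q[3],q[0]]).as_matrix()
    return np.array(p)+R@T[:3,3], R@T[:3,:3]@d
def wonz(px,p,q,z):
    o,d=wray(px,p,q); return o+d*(z-o[2])/d[2]
def snap(n,f):
    p,q=get_tcp_pos(),get_ee_rot(); im=read_camera(n); cv2.imwrite(f,im[:,:,::-1]); return p,q
E
python3 - <<'E'
from h import *
q=quat(YAW); p=get_tcp_pos()
movel([p[0],p[1],.27],v=.2)
move_pose([.5745,.0217,.25],q); print(get_time(),get_joint_pos())
print(snap("wrist","pics/w1.png")); 
E
```

```text
2.9833 [ 1.59338444e-02  3.19145143e-01  1.71844598e+00 -1.37840250e-04
  1.10398458e+00  1.62358901e+00]
(array([0.5745648 , 0.02101919, 0.24999525]), array([-3.58024455e-05, -6.93978202e-01,  7.19996008e-01, -5.07741339e-05]))
```

View pics/w1.png

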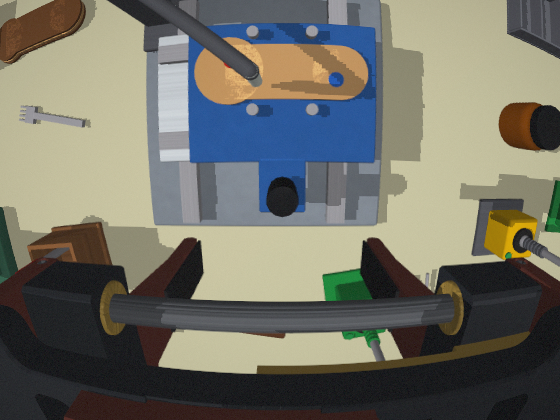

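```bash
python3 - <<'E'
from h import *
p,q=get_tcp_pos(),get_ee_rot()
print("knob",wonz((282.5,202),p,q,.127),"blue",wonz((336,79.5),p,q,.078))
for a in [(157,-5),(379,224),(153,224)]: print("corner",wonz(a,p,q,.016)[:2])
movel([.5745,.0217,.093],v=.15)
print(get_time()); command_gripper(0.2); print(get_time(),get_grip_width(),get_ft_force(),get_tcp_pos())
snap("wrist","pics/w2.png");snap("top","pics/t2.png");snap("side","pics/s2.png")
crop("top","pics/t2.png",170,60,140,155,4,"pics/c5.png")
crop("side","pics/s2.png",110,190,180,130,4,"pics/c6.png")
E
```

```text
knob [0.57562641 0.02011396 0.127     ] blue [ 0.69082827 -0.03888777  0.078     ]
corner [0.83287545 0.17315065]
corner [ 0.51484914 -0.10517208]
corner [0.52545092 0.19648564]
4.2333
5.1583 0.3355137620395806 [ 0.00280322 -0.27838942  0.01113735] [0.5744546  0.02162167 0.09295201]
```

View pics/w2.png

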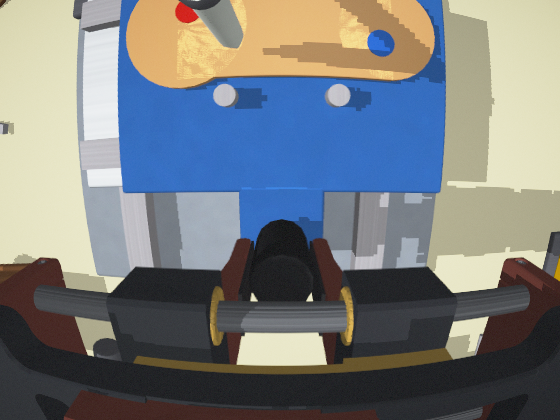

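View pics/c5.png

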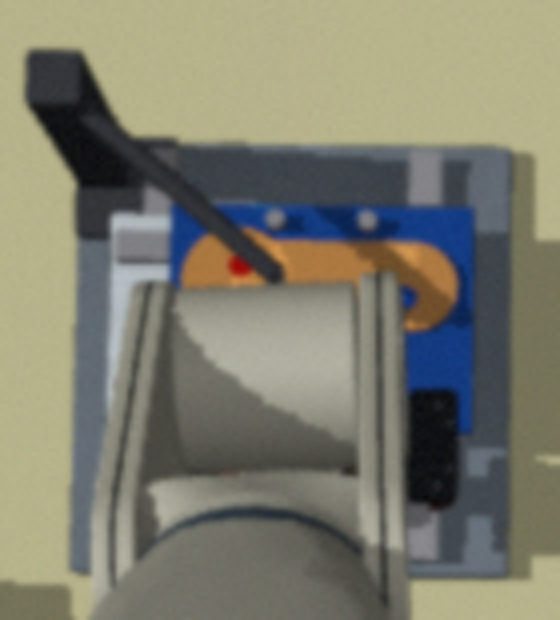

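View pics/c6.png

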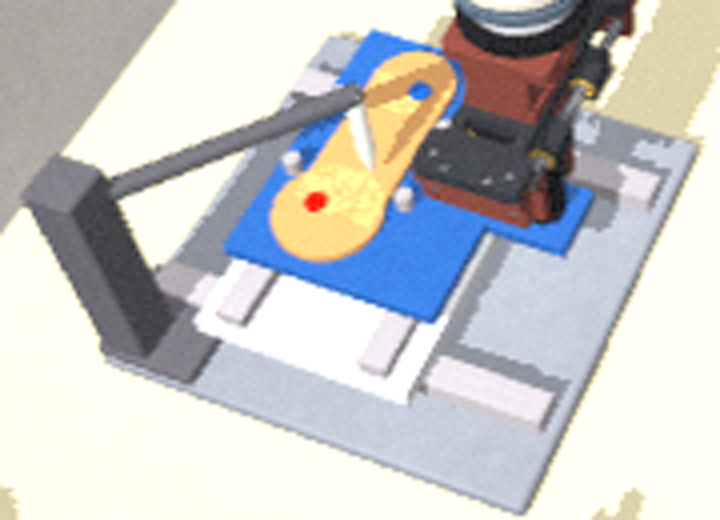

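The knob sits between the pads. In the wrist view the red disc is at (187,10), the pointer tip at about (239,46) and the blue disc at (381,43).

```bash
python3 - <<'E'
from h import *
p,q=get_tcp_pos(),get_ee_rot()
crop("w","pics/w2.png",160,0,250,70,3,"pics/c7.png")
im=cv2.imread("pics/w2.png");h=cv2.cvtColor(im,cv2.COLOR_BGR2HSV).astype(int)
m=((h[...,0]<6)|(h[...,0]>172))&(h[...,1]>180)&(h[...,2]>90);m[40:]=0
ys,xs=np.nonzero(m);print("red",xs.mean(),ys.mean(),xs.min(),xs.max(),ys.min(),ys.max())
b=im.astype(int);
m2=np.zeros_like(m);m2[25:60,365:400]=(b[25:60,365:400,0]>b[25:60,365:400,2]+60)
ys,xs=np.nonzero(m2);bl=(xs.mean(),ys.mean());print("blue",bl)
B=wonz(bl,p,q,.078);T=wonz((239,46),p,q,.089);Rr=wonz((187,9),p,q,.078)
print(B,Rr,T,"to red",T-Rr,"to blue",T-B)
E
```

```text
red 184.91304347826087 13.304347826086957 175 197 2 22
blue (np.float64(380.4), np.float64(42.71192660550459))
[ 0.6910304  -0.03769057  0.078     ] [0.71562067 0.06968959 0.078     ] [0.68670222 0.03914372 0.089     ] to red [-0.02891845 -0.03054587  0.011     ] to blue [-0.00432818  0.07683429  0.011     ]
```

View pics/c7.png

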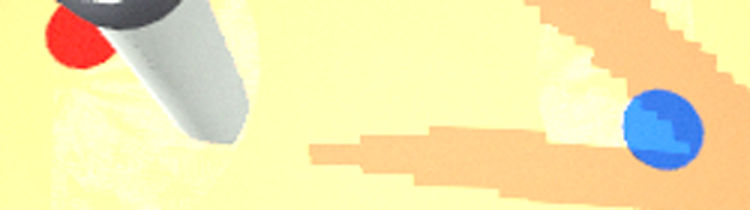

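```bash
python3 - <<'E'
from h import *
p=get_tcp_pos()
movel([p[0]-.027,p[1]-.0284,p[2]],v=.06)
print(get_time(),get_tcp_pos(),get_ft_force())
snap("wrist","pics/w3.png");snap("top","pics/t3.png");snap("side","pics/s3.png")
crop("w","pics/w3.png",160,0,250,70,3,"pics/c8.png")
a=[cv2.imread("pics/w3.png")[0:60,200:290],cv2.imread("pics/t3.png")[100:160,195:285],cv2.imread("pics/s3.png")[200:260,160:250]]
cv2.imwrite("pics/c8.png",cv2.resize(np.clip(np.vstack(a)*1.3,0,255).astype(np.uint8),None,fx=3.3,fy=3.3,interpolation=cv2.INTER_CUBIC)) 
b=[cv2.resize(x,None,fx=6,fy=6,interpolation=cv2.INTER_CUBIC) for x in (cv2.imread("pics/w3.png")[0:45,200:260],cv2.imread("pics/s3.png")[210:255,175:235])]
cv2.imwrite("pics/c9.png",np.hstack(b))
E
```

```text
6.1167 [ 0.54666058 -0.00728833  0.09295462] [-2.5897302  -2.08626924  1.27511973]
```

View pics/w3.png

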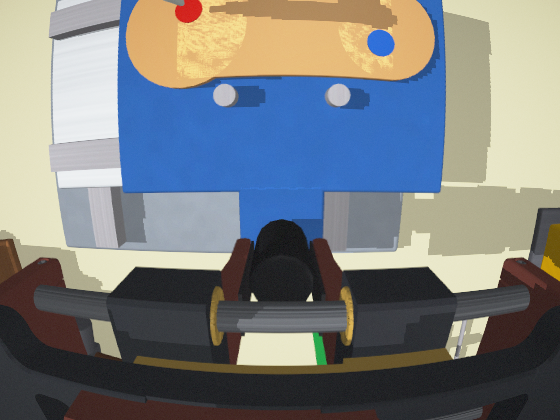

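View pics/c9.png

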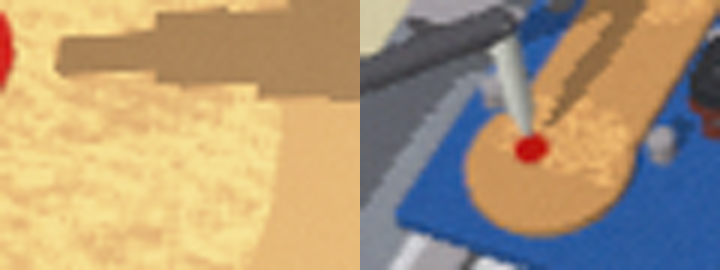

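View pics/c8.png

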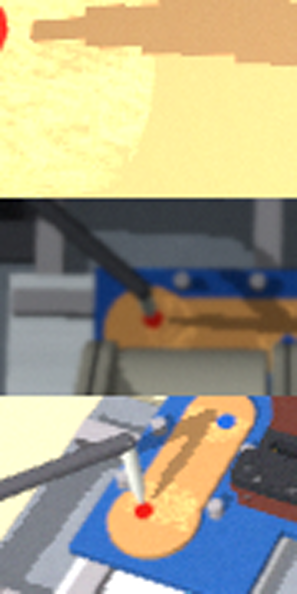

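```bash
python3 - <<'E'
from h import *
D=onz("side",(203.5,235),.078);T=onz("side",(203.4,232.7),.089);print("side",D,T,(T-D)[:2])
p,q=get_tcp_pos(),get_ee_rot(); print(p)
im=cv2.imread("pics/w3.png");cv2.imwrite("pics/c10.png",cv2.resize(im[0:30,160:215],None,fx=12,fy=12,interpolation=cv2.INTER_CUBIC))
t=cv2.imread("pics/t3.png");s=cv2.imread("pics/s3.png")
cv2.imwrite("pics/c11.png",np.hstack([cv2.resize(np.clip(x*1.3,0,255).astype(np.uint8),None,fx=13,fy=13,interpolation=cv2.INTER_CUBIC) for x in (t[120:150,225:255],s[217:247,188:218])]))
E
```

```text
side [0.68780676 0.04178192 0.078     ] [0.6861491  0.04197946 0.089     ] [-0.00165766  0.00019754]
[ 0.54721653 -0.00693389  0.09294918]
```

View pics/c10.png

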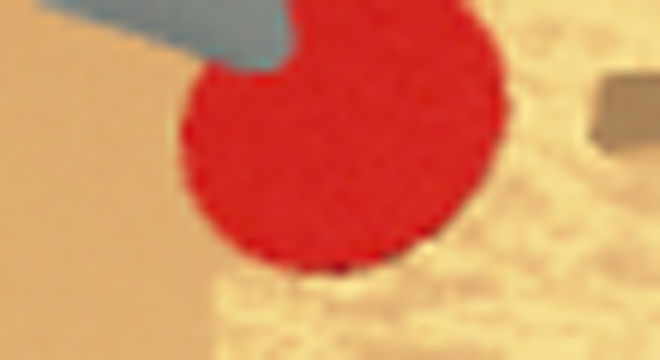

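View pics/c11.png

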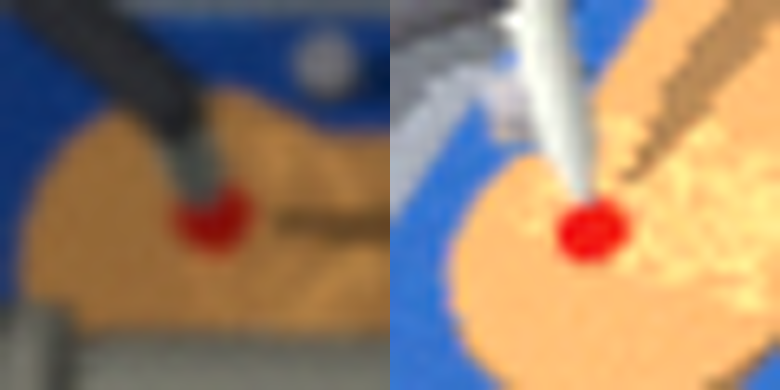

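```bash
python3 - <<'E'
from h import *
p,q=get_tcp_pos(),get_ee_rot()
f=lambda a:np.round(a[:2]*1000,1)
for t,d,g in [((241,135.5),(241.46,136.7),lambda a,z:onz("top",a,z)),((202.9,232.6),(203.5,234.8),lambda a,z:onz("side",a,z)),((181.3,3.8),(188.8,10.4),lambda a,z:wonz(a,p,q,z))]:
    T,D=g(t,.089),g(d,.078);print(f(T),f(D),f(T-D))
E
```

```text
[685.9  40.4] [685.4  40.1] [0.5 0.3]
[687.5  42.1] [688.1  41.2] [-0.6  0.9]
[687.6  41.2] [687.3  40.1] [0.3 1.2]
```

```bash
python3 - <<'E'
from h import *
movel([.5475,-.0059,.093],v=.02); wait(.3);p=get_tcp_pos();print(get_time(),p)
wait(2.0); print(get_time(),get_tcp_pos(),get_qvel().round(4) if hasattr(get_qvel(),'round') else 0)
movel([.5475+.0242,-.0059+.1062,.093],v=.06); wait(.3)
print(get_time(),get_tcp_pos(),get_ft_force())
p,q=snap("wrist","pics/w4.png");snap("top","pics/t4.png");snap("side","pics/s4.png")
t=cv2.imread("pics/t4.png");s=cv2.imread("pics/s4.png");w=cv2.imread("pics/w4.png")
cv2.imwrite("pics/c12.png",np.hstack([cv2.resize(np.clip(x*1.3,0,255).astype(np.uint8),None,fx=13,fy=13,interpolation=cv2.INTER_CUBIC) for x in (t[120:150,225:255],s[217:247,188:218])]))
cv2.imwrite("pics/c13.png",cv2.resize(w[0:60,340:420],None,fx=9,fy=9,interpolation=cv2.INTER_CUBIC))
E
```

```text
6.8167 [ 0.54744614 -0.00579617  0.0929469 ]
8.8167 [ 0.54747392 -0.00592076  0.09297035] [ 0.0001 -0.001   0.0017  0.0006  0.001   0.0015]
11.0833 [0.57170844 0.1003398  0.09299433] [-1.51810637  0.17647961 -1.9343485 ]
```

View pics/c12.png

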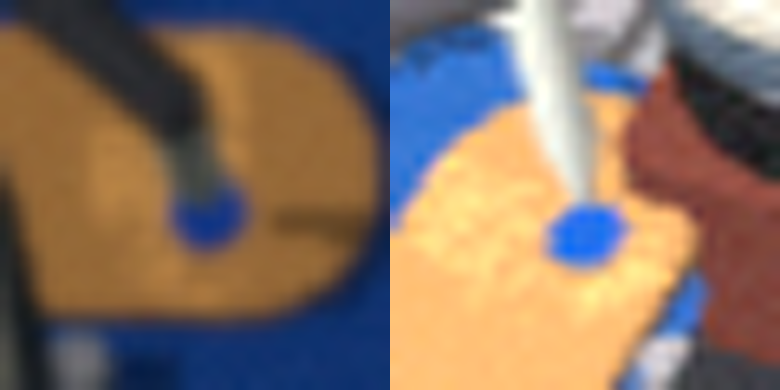

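View pics/c13.png

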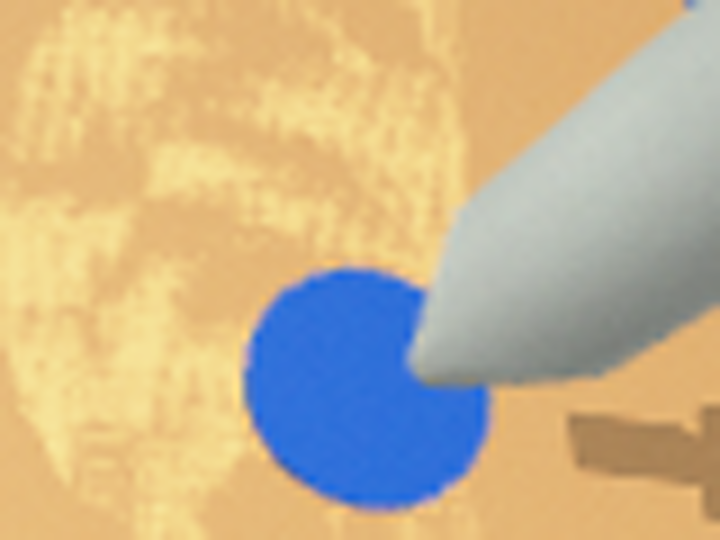

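```bash
python3 - <<'E'
from h import *
p,q=get_tcp_pos(),get_ee_rot()
f=lambda a:np.round(a[:2]*1000,1)
for t,d,g in [((240.9,135.4),(241.1,136.3),lambda a,z:onz("top",a,z)),((202.9,232.6),(203.1,235.15),lambda a,z:onz("side",a,z)),((387.8,41),(380.8,43.1),lambda a,z:wonz(a,p,q,z))]:
    T,D=g(t,.089),g(d,.078);print(f(T),f(D),f(T-D))
E
```

```text
[686.1  40.7] [686.5  41.1] [-0.3 -0.4]
[687.5  42.1] [688.6  42.6] [-1.1 -0.5]
[686.7  40.3] [688.1  40.8] [-1.4 -0.5]
```

```bash
python3 - <<'E'
from h import *
movel([.5717-.0009,.1003-.0006,.093],v=.02); wait(.4); print(get_tcp_pos(),get_ft_force())
command_gripper(0.75); p=get_tcp_pos(); wait(.2); print(get_time(),get_ft_force())
movel([p[0],p[1],.27],v=.15)
p,q=snap("wrist","pics/w5.png");snap("side","pics/s5.png");print(get_time(),p,q)
q2=quat(0.0); 
command_gripper(0.0)
move_pose([.42,-.314,.27],q2); print(get_time())
snap("top","pics/t5.png");snap("side","pics/s5.png");snap("wrist","pics/w6.png");print(get_tcp_pos())
t=cv2.imread("pics/t5.png");s=cv2.imread("pics/s5.png")
cv2.imwrite("pics/c14.png",np.hstack([cv2.resize(np.clip(x*1.3,0,255).astype(np.uint8),None,fx=13,fy=13,interpolation=cv2.INTER_CUBIC) for x in (t[120:150,225:255],s[217:247,188:218])]))
E
```

```text
[0.57094427 0.09974233 0.09302212] [ 2.31441193  2.52833199 -6.94176576]
12.8167 [-0.57825864 -0.17695712  0.73217913]
14.25 [0.57022239 0.09959765 0.26901715] [-7.14036827e-04 -6.94254993e-01  7.19728578e-01  5.17438432e-04]
16.9333
[ 0.42057441 -0.31332611  0.2699702 ]
```

View pics/c14.png

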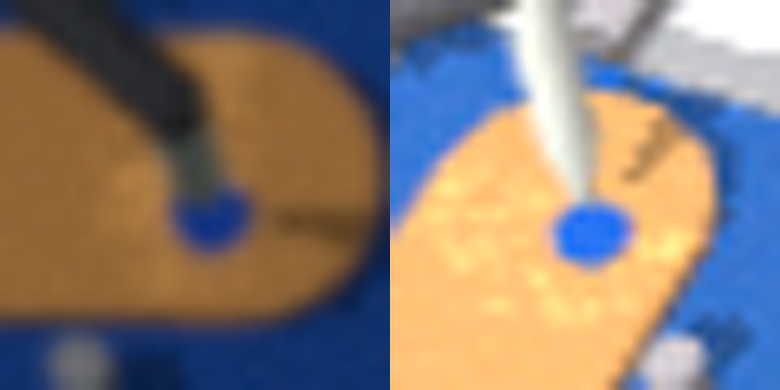

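View pics/w6.png

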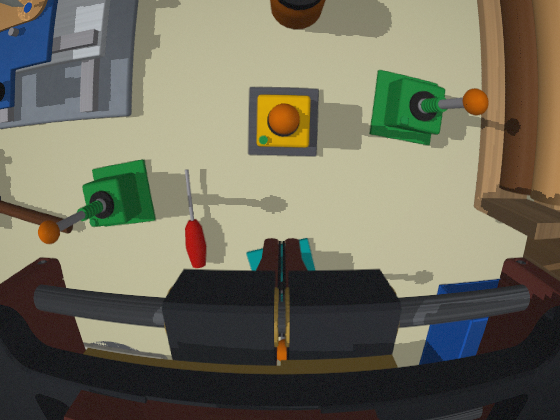

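View pics/t5.png

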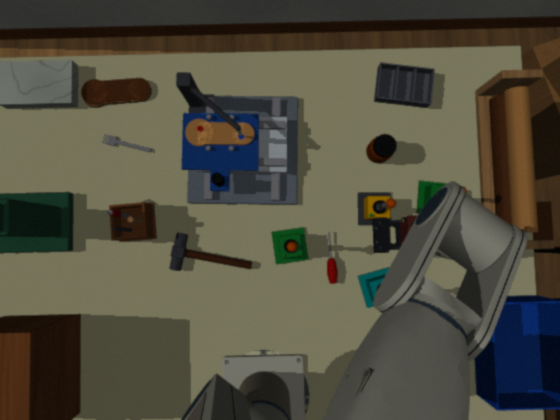

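The blue disc still centres under the tip after release: top view disc (241.3,136.7) and tip (240.9,135.4), under 1 mm off once the heights are accounted for. The wrist view shows the yellow switch's ball at (284,120), straight ahead of the shut fingers. I'll push it away from the robot.

```bash
python3 - <<'E'
from h import *
Y=-.314
movel([.43,Y,.14],v=.15); print(get_time(),get_ft_force())
movel([.529,Y,.14],v=.06); print(get_time(),get_tcp_pos(),get_ft_force())
wait(.3); print(get_ft_force())
snap("side","pics/s7.png");snap("wrist","pics/w7.png")
crop("s","pics/s7.png",240,80,170,140,4,"pics/c15.png")
E
```

```text
18.1 [0.477499   0.51734712 0.54478621]
19.9 [ 0.52809515 -0.31374238  0.13957803] [-6.70102262  0.34599432 -1.48960678]
[-5.48448219 -0.56895159 -0.51497383]
```

View pics/c15.png

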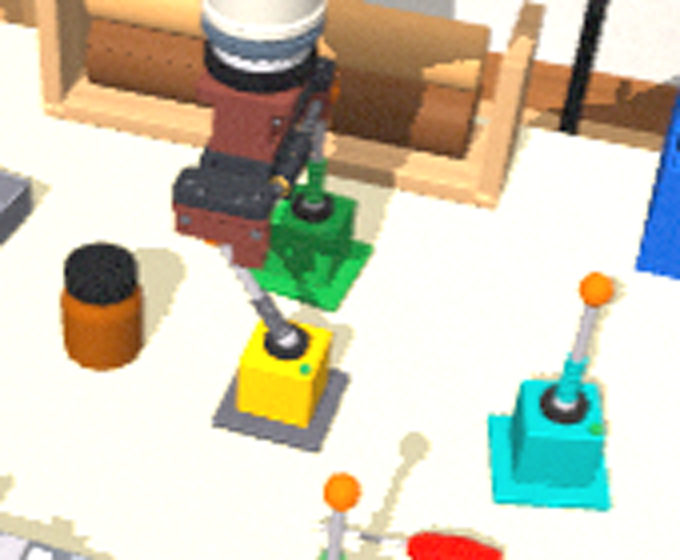

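View pics/w7.png

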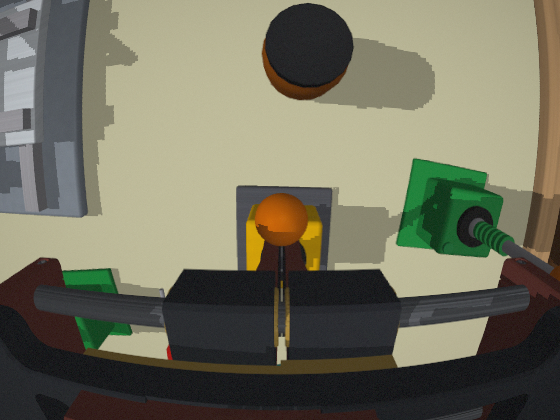

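The stick is well over: the wrist view shows the ball at (282,219), leaning about 0.5 rad away from the robot, and nothing else is touched. Now I'll back off and check.

```bash
python3 - <<'E'
from h import *
Y=-.314
movel([.43,Y,.14],v=.08); movel([.40,Y,.29],v=.15)
q=get_ee_rot()
move_pose([.236,-.579,.27],[0,.830,-.5576,0]); wait(.3); print(get_time(),get_ft_force())
snap("side","pics/s8.png");snap("top","pics/t8.png")
t=cv2.imread("pics/t8.png");s=cv2.imread("pics/s8.png");t0=cv2.imread("pics/top0.png")
cv2.imwrite("pics/c16.png",np.hstack([cv2.resize(np.clip(x*1.3,0,255).astype(np.uint8),None,fx=13,fy=13,interpolation=cv2.INTER_CUBIC) for x in (t[120:150,225:255],s[217:247,188:218])]))
cv2.imwrite("pics/c17.png",np.clip(cv2.absdiff(t,t0).astype(int)*3,0,255).astype(np.uint8))
E
```

```text
24.3417 [0.24858778 0.47244172 0.29673733]
```

View pics/c16.png

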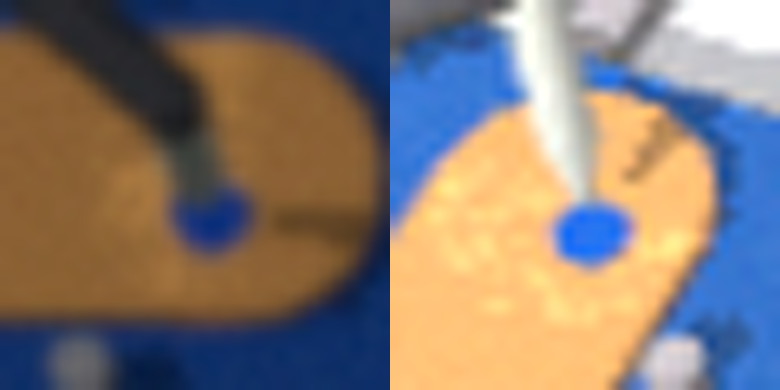

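View pics/c17.png

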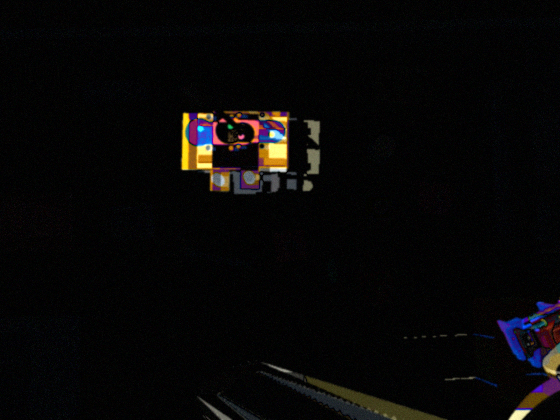

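View pics/s8.png

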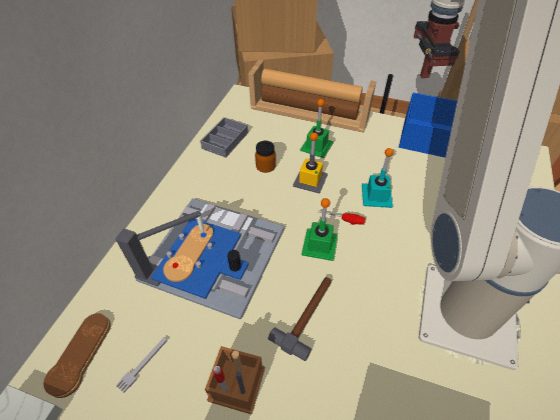

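Between the first and last top views only the carrier and the robot have changed. The stick is upright again and the blue disc is under the tip, so I'm handing in.

```bash
python3 -c "
from station import *
job_done();print(get_time())"
```

```text
the job is handed in; nothing more can be done
the job is handed in; nothing more can be done
```

The job is done and handed in at about 24 s of the 54 s allowed.

- **Red mark:** I gripped the knob, slid the red mark under the pointer, nudged it 0.9 mm to centre it and held it there for just over 2 s. The three cameras had put it within about 1.2 mm before the nudge. I did not take another picture after it.
- **Blue mark:** I stepped on to the blue mark, trimmed it by about 1 mm and let go of the knob. Later top and side views show the disc still centred under the tip, to about 1 mm. The cameras disagree by about that much.
- **Switch:** I then pushed the yellow switch's stick over by an estimated 0.5 rad (it trips at 0.3). There is no direct reading of the trip. The stick sprang back upright.
- **Surroundings:** The first and last top views differ only in the carrier, its shadow and the robot, so the pointer, hammer, awl, chisel and glue jar did not move. The highest tool force I read was about 8 N, and no checks failed.

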